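Sort spare tap knobs into a hasped repair case

ROBOT

A 6-joint arm with a two-finger parallel gripper is mounted at the origin on the work surface. World frame = base frame: x ahead of the robot, y to its left, z up, the work surface at z = 0. Lengths are in m, angles in rad, forces in N, time in s.
With the tool pointing down it reaches from about 0.3 to 0.775 m from the base axis. Payload 14.6 kg.
Tool frame: the origin (TCP) lies at the very end of the fingers, on their centre line; the grasp point (between the pads) lies 19 mm behind it; z points along the fingers, y is the line along which they close (so a half turn about z gives the same grasp; the last joint's range is limited). The gripper opens to 94 mm and grips with 3 to 60 N. Pads are 16 mm wide; open, the fingers measure 119 mm over their backs; the gripper's body (75 mm by 177 mm) begins 78 mm behind the grasp point.
Start: joints at [1.111, 0.3, 1.521, -0, 1.321, -0.067], TCP at [0.211, 0.508, 0.205] pointing down, gripper open.
Joint ranges: [-3.03, 3.03], [-0.79, 2.21], [0.23, 2.52], [-1.04, 4.18], [0, 3.07], [-2.55, 2.55]. Speed limits (rad/s): [2.22, 2.22, 2.57, 3.14, 3.14, 3.14].

INTERFACE

Orientations are given as [roll, pitch, yaw] about the fixed x, y, z axes, in that order (R = Rz(yaw) Ry(pitch) Rx(roll)).
In Python, from station import ctrl gives the robot as it stands. The module is installed in compiled form; this text tells all that it offers.
- The arm moves only by the tool step_arm, never from a script. Its argument "deltas" is a list of rows, each an object with "dp": the shift along the tool's x, y, z scaled (see below), a list of three; "twist": the turn about the tool's z scaled (see below). In form: [{"dp": [tx, ty, tz], "twist": twist}, ...]. A call has 1 to 12 rows; each row shifts and turns the commanded pose from where the row before left it, along the tool's axes as they then stand; what a row does not reach is not made up. The controller multiplies each number of a shift by 0.04 m and each number of a turn by 4 degrees. A row lasts 1/10 s, in which the tool goes at most 50 mm and 8.59 degrees, less where a joint would pass 70% of its speed; a pose out of reach is approached as far as the arm can. A call with a number of a shift or a turn outside -1 to 1 is refused whole. A call with a gripper value outside its range is refused whole. "gripper" is the opening, from -1 (shut) to 1 (fully open), set as the call begins (left out, the last holds). The fingers move at their own pace and stop on an object; "squeeze" is the grip in N (left out, the last holds). Time passes only in rows, so rows that do not move let the fingers close. It gives the time, the measured TCP pose, the force, the opening and the grip force at its end, in the units of the state.
- ctrl.get_obs(): the state, without advancing time (a new reading comes with each control period).
- ctrl.camera(name): name is "scene" or "top"; returns (picture, depth): 400x640x3 uint8, red, green, blue; 400x640 float32, m along the optical axis (not along the pixel's ray), 0 where there is no reading.
- ctrl.get_calibration(name): a dict with "fx", "fy", "cx", "cy" (pixels), "world_to_cam" (4x4, takes a point from world to camera coordinates). Camera axes: x right, y down, z forward; pixel columns grow to the right and rows downward; lengths in m; the calibration is good to about 2 mm. A picture is of the moment at which its call begins. get_calibration takes no time and is no camera call.
- ctrl.hand_in(): hands the job in; it is judged then, once.
Trained networks look in the newest picture that a camera, given by its name, has taken for a name from the list of things; names that differ only in an ending like _2 or _b are one class to them, and where a whole thing is asked for, a point or a joint stands for the part that bears it (a point fixed in the world has none). Each returns a list of dicts, best first, with "conf" (0 to 1); they miss things now and then, are a little off and sometimes report something else, mostly with a low value. They report only what shows in the picture. A call takes as long as a camera call. They do not tell look-alikes from the thing itself.
- ctrl.spot_in(camera, label): "rect" ([left, top, right, bottom] as shares, 0 to 1, of the picture: columns of its width, rows of its height, round what is visible of it).
- ctrl.cut_out(camera, label): "pixels" (400x640 bool, what is visible of it) and "rect" ([left, top, right, bottom] as shares, 0 to 1, of the picture: columns of its width, rows of its height, round what is visible of it).
The state is a dict: "time_s": time; "qpos": joint angles; "joint_vel": joint speeds; "tau": joint torques, N m; "ee_pos": TCP position; "eef_rot": TCP orientation; "force": force on the tool from outside, world axes, zero at the start; "moment": the same for the moment, N m; "grip_width": finger opening in m; "grip_force": force on a finger pad.
Only numpy, scipy, OpenCV 4.12 (cv2) and the standard library are available. Lean on these libraries where they do the work, as an engineer would, in place of code of your own. Each camera call takes 0.05 s, during which the arm holds its last target. There are 200 camera calls.

TASK

The spare tap knobs on the bathroom counter got mixed up: swing the hasp of the grey repair case back off its catch, open the lid wide, and put into the case every knob that slides all the way down over the bare stem of the tap, and into the soap dish every knob that does not. Then close the lid fully and swing the hasp flat over the catch again. Never lift the lid while the hasp lies over it, nor swing the hasp over while the lid is up, and knock over none of the bottles, the jar or the mug.

Things in the scene. Friction and masses are not known exactly. Their poses are not given: they have to be found in the camera images.
- case: grey plastic repair case fixed to the counter, 160 mm (x) by 250 mm (y) by 70 mm tall without its lid, walls and floor 6 mm; origin at the centre of its underside; its front, with the hasp, faces its -x
- lid (a joint): opening angle of the case's lid, an 8 mm thick plate hinged along the case's rear top edge (+x); 0 is shut, 1.8 rad is wide open and leaning back; it is stiff and stays where it is left
- lid_grip (a point): middle of the T-bar on the lid: a bar 14 mm in diameter and 34 mm long along y, its centre 28 mm above the lid's top face on a central 10 mm post, 128 mm from the hinge axis along the lid and 35 mm to the case's -y side of its middle; it turns with the lid. Pinched at its ends it can turn in the fingers
- lid_hinge (a point): point on the lid's hinge axis (parallel to the case's y), at the middle of the rear edge, 70.5 mm above the counter; x and z turn with the lid
- hasp (a joint): angle of the steel hasp; 0 lies flat on the lid over the catch (a small staple on the lid that stands in its slot), it swings up and over towards the case's front to 2.2 rad; it stays where it is left
- hasp_grip (a point): middle of the T-bar at the hasp's free end: a bar 12 mm in diameter and 32 mm long along y; 43 mm from the hasp's hinge along the 26 mm wide strap and 25 mm above it, on a central 8 mm post. Pinched at its ends it can turn in the fingers
- hasp_hinge (a point): point on the hasp's hinge axis (parallel to the case's y), at the top of the case's front wall, 65 mm to the case's +y side of its middle, 80 mm above the counter
- tap: tap valve without its knob, fixed upright to the counter: flange 58 mm wide, body 34 mm in diameter up to a flat shoulder 30 mm above the counter, then the bare brass stem, 16 mm in diameter and 24 mm tall with a 3 mm chamfer at its tip; origin at the centre of its underside
- stem_tip (a point): centre of the stem's tip, 54 mm above the counter
- dish: shallow white soap dish fixed to the counter, 120 mm (x) by 170 mm (y) by 16 mm tall, walls and floor 4 mm; origin at the centre of its underside
- knob_a: loose steel tap knob, a cylinder 40 mm wide and 34 mm tall, closed flat top, bore 26 mm deep from below; all look alike, but some have a 19 mm bore that slides down over the tap's stem and others a 12 mm bore that stops on its tip: only trying tells; origin at the centre of its underside, z up through its top; starts upright; may be absent
- knob_b: loose steel tap knob, a cylinder 40 mm wide and 34 mm tall, closed flat top, bore 26 mm deep from below; all look alike, but some have a 19 mm bore that slides down over the tap's stem and others a 12 mm bore that stops on its tip: only trying tells; origin at the centre of its underside, z up through its top; starts upright; may be absent
- knob_c: loose steel tap knob, a cylinder 40 mm wide and 34 mm tall, closed flat top, bore 26 mm deep from below; all look alike, but some have a 19 mm bore that slides down over the tap's stem and others a 12 mm bore that stops on its tip: only trying tells; origin at the centre of its underside, z up through its top; starts upright; may be absent
- knob_d: loose steel tap knob, a cylinder 40 mm wide and 34 mm tall, closed flat top, bore 26 mm deep from below; all look alike, but some have a 19 mm bore that slides down over the tap's stem and others a 12 mm bore that stops on its tip: only trying tells; origin at the centre of its underside, z up through its top; starts upright; may be absent
- knob_e: loose steel tap knob, a cylinder 40 mm wide and 34 mm tall, closed flat top, bore 26 mm deep from below; all look alike, but some have a 19 mm bore that slides down over the tap's stem and others a 12 mm bore that stops on its tip: only trying tells; origin at the centre of its underside, z up through its top; starts upright; may be absent
- pump: grey soap pump bottle, 68 mm in diameter, 190 mm tall; bystander, origin at the centre of its underside, z up
- lotion: white lotion pump bottle, 60 mm in diameter, 210 mm tall; bystander, origin at the centre of its underside, z up
- cup: white ceramic tooth mug, 72 mm wide, 100 mm tall; bystander, origin at the centre of its underside, z up
- jar: small cream jar, 56 mm in diameter, 45 mm tall; bystander, origin at the centre of its underside, z up
- vial: slim glass bottle, 32 mm in diameter, 65 mm tall; bystander, origin at the centre of its underside, z up
Mind the look-alikes: they are no part of the job. Leave any red look-alike of the knob_e alone.

How it is judged:
By the outcome, as a careful person would: the job done as asked, in the order asked, and still so for the second after the job is handed in, with the robot touching nothing.
Of knob_a, knob_b, knob_c, knob_d, knob_e only 3 to 5 are there at a start; the rules pass over those that are not, and their reading is None.
At some moment in a run one of knob_a, knob_b, knob_c, knob_d, knob_e may be knocked a few centimetres aside while the robot is not near it.
It also fails if it takes over 210 s, if anything falls off the work surface, if the arm or the gripper's body presses on something with over 40 N, if the wrist force passes 120 N, or if a joint passes its speed limit or range.

## Working session

There is one attempt and no reset: what is moved stays moved. The work goes in short steps, Python scripts to look and compute and a tool call to move; the robot and the scene stay as the last step left them, time stands still between calls to the robot, and variables do not carry over. Pictures are saved under pics/ and viewed, at most 14 in all, crops included, and the job is handed in when it is done.

Besides the shell and the picture viewer there is one more tool, called after "Request:" as name([rows], argument=value, ...), one row to a line, values as JSON. step_arm: Moves the arm, as the interface text tells. Its arguments: {"type":"object","properties":{"deltas":{"type":"array"},"gripper":{"type":"number"},"squeeze":{"type":"number"}},"required":["deltas"]}

```bash
mkdir -p pics; cat > h.py <<'E'
import numpy as np, cv2
from station import ctrl
def cam(n):
    p,d=ctrl.camera(n); return p,d,ctrl.get_calibration(n)
def world(d,c,us,vs):
    us=np.asarray(us,float);vs=np.asarray(vs,float)
    z=d[vs.astype(int),us.astype(int)]
    P=np.stack([(us-c['cx'])/c['fx']*z,(vs-c['cy'])/c['fy']*z,z,np.ones_like(z)],-1)
    return (P@np.linalg.inv(np.array(c['world_to_cam'])).T)[...,:3]
def cloud(d,c):
    v,u=np.mgrid[0:400,0:640]; W=world(d,c,u,v); W[d==0]=np.nan; return W
def save(p,name): cv2.imwrite('pics/'+name+'.png',p[...,::-1])
E
python3 - <<'E'
from h import *
o=ctrl.get_obs(); print({k:np.round(v,3) for k,v in o.items()})
for n in ("top","scene"):
    p,d,c=cam(n); save(p,n+'0'); W=cloud(d,c)
    print(n,np.round(np.linalg.inv(c['world_to_cam']),3).tolist(),c['fx'])
    for l in ["case","lid","hasp","lid_grip","tap","dish","knob_a","pump","lotion","cup","jar","vial"]:
        for r in ctrl.cut_out(n,l):
            if r['conf']<.25: continue
            m=r['pixels']; w=W[m]; w=w[~np.isnan(w[:,0])]
            vv,uu=np.nonzero(m)
            print(l,round(r['conf'],2),'px',int(uu.mean()),int(vv.mean()),m.sum(),'med',np.round(np.median(w,0),3),'lo',np.round(np.percentile(w,3,0),3),'hi',np.round(np.percentile(w,97,0),3),'rgb',np.median(p[m],0))
E
```

```text
{'time_s': np.float64(0.0), 'qpos': array([ 1.111,  0.3  ,  1.522,  0.   ,  1.321, -0.067]), 'joint_vel': array([ 0.   , -0.002, -0.001,  0.   , -0.   ,  0.001]), 'tau': array([-1.0000e-03, -5.3181e+01, -3.5274e+01,  7.1000e-02,  2.4000e-02,
       -0.0000e+00]), 'ee_pos': array([0.21 , 0.508, 0.205]), 'eef_rot': array([-3.14 , -0.   ,  2.749]), 'force': array([-0.242, -0.153, -0.157]), 'moment': array([ 0.012, -0.014, -0.042]), 'grip_force': np.float64(0.0), 'grip_width': np.float64(0.094)}
top [[0.087, -0.973, 0.213, 0.381], [-0.996, -0.087, 0.012, -0.018], [0.007, -0.213, -0.977, 0.962], [0.0, 0.0, 0.0, 1.0]] 411.86238718309147
case 0.89 px 204 223 9033 med [0.504 0.221 0.078] lo [0.428 0.103 0.022] hi [0.587 0.343 0.085] rgb [60. 53. 44.]
case 0.45 px 203 222 7995 med [0.508 0.221 0.079] lo [0.431 0.11  0.075] hi [0.585 0.343 0.082] rgb [50. 45. 38.]
lid 0.73 px 203 222 8371 med [0.508 0.223 0.078] lo [0.43  0.108 0.074] hi [0.587 0.344 0.083] rgb [58. 51. 43.]
lid 0.49 px 323 182 278 med [ 0.632 -0.029  0.033] lo [ 0.616 -0.047  0.004] hi [ 0.652 -0.011  0.036] rgb [101.  93.  7
[... 4209 characters left out ...]
 [0.809 0.097 0.127] lo [0.766 0.069 0.01 ] hi [0.819 0.122 0.203] rgb [117. 108.  94.]
cup 0.73 px 294 286 926 med [ 0.744 -0.021  0.043] lo [ 0.701 -0.048  0.001] hi [0.759 0.    0.047] rgb [164.  152.5 134.5]
cup 0.72 px 229 282 2001 med [ 0.787 -0.128  0.07 ] lo [ 0.748 -0.16   0.013] hi [ 0.813 -0.097  0.101] rgb [121. 111.  96.]
jar 0.38 px 441 209 6977 med [0.524 0.226 0.079] lo [0.433 0.108 0.073] hi [0.595 0.342 0.083] rgb [62. 58. 53.]
vial 0.72 px 230 282 2089 med [ 0.785 -0.128  0.069] lo [ 0.748 -0.16   0.01 ] hi [ 0.813 -0.097  0.101] rgb [121. 111.  96.]
vial 0.68 px 275 156 251 med [ 0.376 -0.167  0.035] lo [ 0.363 -0.183  0.006] hi [ 0.383 -0.157  0.066] rgb [122. 118. 104.]
```

View pics/top0.png

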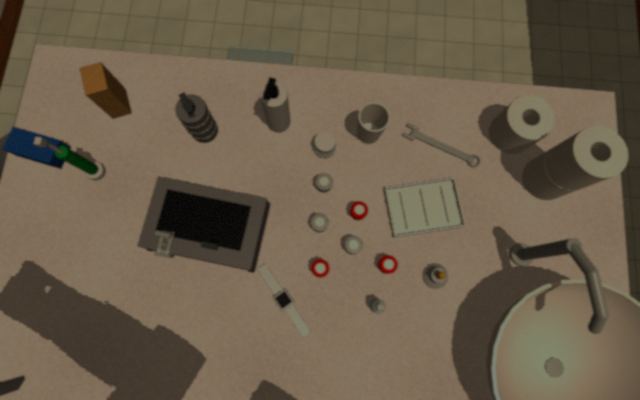

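View pics/scene0.png

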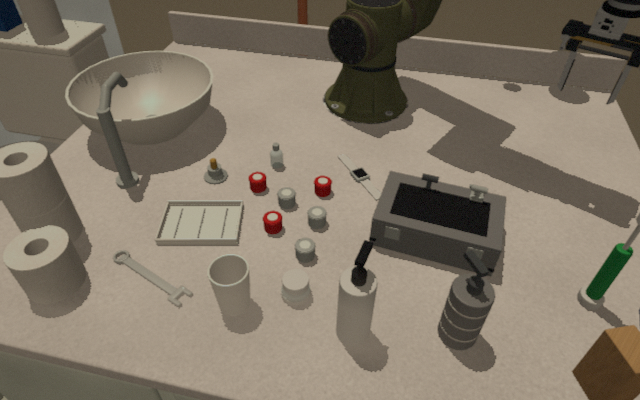

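Top view: three plain grey knobs are at px (352,245), (318,222) and (323,182). The red look-alikes, to be left alone, are at (357,210), (386,263) and (319,267). The hasp is at (163,240), the lid grip near (210,245), the tap at (437,275) and the dish at (423,206). The cream jar at (324,144) could pass for a knob but is larger. Next I'll take precise measurements and one close crop.

```bash
cat >> h.py <<'E'
def knobs(clouds,pics,guess,r=.035):
    "centres of knob tops: enclosing circle of grey points at top height"
    out=[]
    for W,p in zip(clouds,pics):
        m=(np.abs(W[...,2]-.034)<.005)&(np.hypot(W[...,0]-guess[0],W[...,1]-guess[1])<r)
        q=W[m][:,:2].astype(np.float32)
        if len(q)<20: out.append(None); continue
        a=cv2.minAreaRect(q); out.append((np.round((np.percentile(q,1,0)+np.percentile(q,99,0))/2,4).tolist(),np.round(a[1],3).tolist(),len(q)))
    return out
E
python3 - <<'E'
from h import *
C=[];P=[]
for n in ("top","scene"):
    p,d,c=cam(n); P.append(p); C.append(cloud(d,c))
for g in [(.492,-.106),(.537,-.026),(.632,-.029),(.573,-.113),(.457,-.186),(.435,-.037)]: print(g,knobs(C,P,g))
for W,n in zip(C,"ts"):
    m=(np.abs(W[...,2]-.0785)<.004)&(np.hypot(W[...,0]-.508,W[...,1]-.223)<.2)
    print(n,'lid',cv2.minAreaRect(W[m][:,:2].astype(np.float32)))
    for nm,g,z0,z1,r in [('lidbar',(.46,.188),.095,.125,.04),('haspbar',(.471,.293),.098,.125,.04),('stem',(.44,-.30),.046,.06,.02),('dish',(.602,-.272),.012,.02,.12),('shoulder',(.44,-.3),.026,.034,.03)]:
        m=(W[...,2]>z0)&(W[...,2]<z1)&(np.hypot(W[...,0]-g[0],W[...,1]-g[1])<r)
        q=W[m]
        if len(q)>3: print(n,nm,len(q),np.round(q.min(0),4),np.round(q.max(0),4),np.round(q.mean(0),4),np.round(cv2.minAreaRect(q[:,:2].astype(np.float32))[0],4),cv2.minAreaRect(q[:,:2].astype(np.float32))[1:])
cr=np.hstack([cv2.resize(P[0][160:320,290:460],(400,376),interpolation=2),cv2.resize(P[0][170:280,135:275],(400,376),interpolation=2)])
save(np.clip(cr*1.8,0,255).astype(np.uint8),'crop1')
E
```

```text
(0.492, -0.106) [([0.4932999908924103, -0.10660000145435333], [0.039, 0.039], 263), ([0.4970000088214874, -0.10840000212192535], [0.041, 0.038], 192)]
(0.537, -0.026) [([0.5389999747276306, -0.025699999183416367], [0.039, 0.042], 254), ([0.5418999791145325, -0.02800000086426735], [0.04, 0.039], 220)]
(0.632, -0.029) [([0.6352999806404114, -0.0284000001847744], [0.04, 0.04], 236), ([0.6383000016212463, -0.029999999329447746], [0.041, 0.04], 269)]
(0.573, -0.113) [([0.5746999979019165, -0.1151999980211258], [0.041, 0.04], 251), ([0.5785999894142151, -0.11649999767541885], [0.04, 0.04], 226)]
(0.457, -0.186) [([0.4569000005722046, -0.18780000507831573], [0.04, 0.039], 273), ([0.4611999988555908, -0.18930000066757202], [0.04, 0.04], 175)]
(0.435, -0.037) [([0.4350999891757965, -0.0364999994635582], [0.04, 0.04], 270), ([0.438400000333786, -0.03819999843835831], [0.04, 0.039], 176)]
t lid ((0.504162073135376, 0.22728705406188965), (0.2502153813838959, 0.16966158151626587), 83.5030517578125)
t lidbar 117 [0.4496 0.1799 0.0995] [0.465  0.215  0.1144] [0.4568 0.1965 0.1103] [0.4572 0.1974] (
[... 1002 characters left out ...]
5.62016296386719)
s haspbar 108 [0.4679 0.279  0.098 ] [0.4812 0.3107 0.1158] [0.4759 0.2946 0.1104] [0.4743 0.2948] ((0.03193970397114754, 0.01189829409122467), 85.2464828491211)
s stem 35 [ 0.4398 -0.3122  0.047 ] [ 0.4521 -0.2959  0.0563] [ 0.4468 -0.3027  0.0519] [ 0.4463 -0.3035] ((0.011999938637018204, 0.014480582438409328), 17.32883644104004)
s dish 595 [ 0.5247 -0.3674  0.012 ] [ 0.6804 -0.175   0.0199] [ 0.6088 -0.2727  0.0155] [ 0.6019 -0.2719] ((0.12511178851127625, 0.17026621103286743), 13.917952537536621)
s shoulder 82 [ 0.4272 -0.3208  0.0262] [ 0.4617 -0.2868  0.0329] [ 0.4489 -0.301   0.0302] [ 0.4463 -0.3024] ((0.031500667333602905, 0.032446350902318954), 31.262258529663086)
```

View pics/crop1.png

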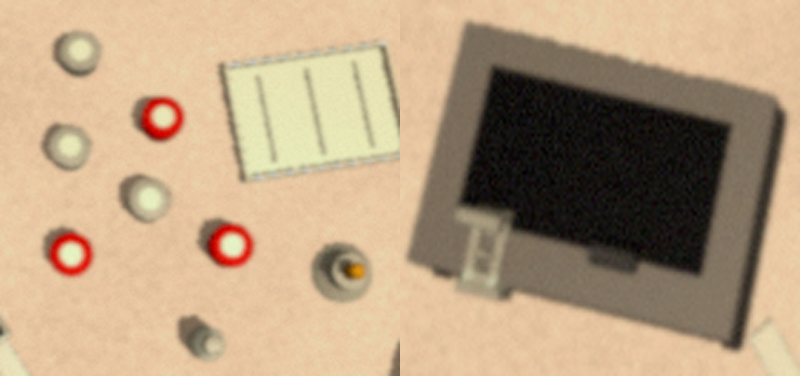

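The crop confirms three plain grey knobs, red ringed look-alikes, the hasp's T-bar at the case's +y front and the lid bar further along. The case's yaw is about -6.5°. I'll go to the hasp first.

Request:
step_arm([
  {"dp": [0,0,0],"twist": -1},
  {"dp": [0,0,0],"twist": -1},
  {"dp": [0,0,0],"twist": -1},
  {"dp": [0,0,0],"twist": -1},
  {"dp": [-0.89,-0.567,0],"twist": 0},
  {"dp": [-0.89,-0.567,0],"twist": 0},
  {"dp": [-0.89,-0.567,0],"twist": 0},
  {"dp": [-0.89,-0.567,0],"twist": 0},
  {"dp": [-0.89,-0.567,0],"twist": 0},
  {"dp": [-0.89,-0.567,0],"twist": 0},
  {"dp": [-0.89,-0.567,0],"twist": 0},
  {"dp": [-0.89,-0.567,0],"twist": 0},
], gripper=0.3, squeeze=20)

```text
time_s: 2.6
ee_pos: [0.4741, 0.2943, 0.2056]
eef_rot: [3.141, 0.0, 3.028]
force: [-0.1, 0.8, 0.0]
grip_width: 0.0614
grip_force: 0.0
```

Request:
step_arm([
  {"dp": [0,0,0.9],"twist": 0},
  {"dp": [0,0,0.9],"twist": 0},
  {"dp": [0,0,0],"twist": 0},
  {"dp": [0,0,0],"twist": 0},
])

```text
time_s: 3.0
ee_pos: [0.4731, 0.2957, 0.1343]
eef_rot: [-3.141, -0.0, 3.028]
force: [0.3, -0.1, 0.4]
grip_width: 0.0612
grip_force: 0.0
```

Request:
step_arm([
  {"dp": [0,0,0.6],"twist": 0},
  {"dp": [0,0,0.56],"twist": 0},
  {"dp": [0,0,0],"twist": 0},
  {"dp": [0,0,0],"twist": 0},
])

```text
time_s: 3.4
ee_pos: [0.4736, 0.2962, 0.0891]
eef_rot: [3.14, 0.002, 3.028]
force: [-0.3, 0.7, -0.2]
grip_width: 0.0613
grip_force: 0.0
```

Request:
step_arm([
  {"dp": [0,0,0],"twist": 0},
  {"dp": [0,0,0],"twist": 0},
  {"dp": [0,0,0],"twist": 0},
  {"dp": [0,0,0],"twist": 0},
  {"dp": [0,0,0],"twist": 0},
], gripper=-1, squeeze=25)

```text
time_s: 3.9
ee_pos: [0.4733, 0.2968, 0.0877]
eef_rot: [3.139, 0.001, 3.028]
force: [1.3, 10.0, 1.2]
grip_width: 0.0317
grip_force: 25.0
```

```bash
cat > arc.py <<'E'
import numpy as np,sys
# arc.py rx rz total n [start]: rows (tool x = -case x, tool z = down) for bar at (rx,rz) from hinge; + angle lifts toward...
rx,rz,a,n=map(float,sys.argv[1:5]); s=float(sys.argv[5]) if len(sys.argv)>5 else 0
t=s+np.linspace(0,a,int(n)+1); x=rx*np.cos(t)-rz*np.sin(t); z=rx*np.sin(t)+rz*np.cos(t)
d=np.stack([-np.diff(x),0*np.diff(x),-np.diff(z)],1)/.04
print(np.round(np.degrees(t),1)); print(d.round(2).tolist(), abs(d).max(), 'dz_end',z[-1]-z[0],'dx',x[-1]-x[0])
E
python3 arc.py .043 .027 2.1 12; python3 arc.py -.128 .0365 -1.78 24
```

```text
[  0.   10.   20.1  30.1  40.1  50.1  60.2  70.2  80.2  90.2 100.3 110.3
 120.3]
[[0.13, -0.0, -0.18], [0.16, -0.0, -0.15], [0.19, -0.0, -0.12], [0.2, -0.0, -0.09], [0.22, -0.0, -0.05], [0.22, -0.0, -0.01], [0.22, -0.0, 0.03], [0.21, -0.0, 0.07], [0.2, -0.0, 0.1], [0.18, -0.0, 0.13], [0.15, -0.0, 0.16], [0.12, -0.0, 0.19]] 0.22160155930861114 dz_end -0.003512842058294583 dx -0.08801503539731347
[   0.    -4.2   -8.5  -12.7  -17.   -21.2  -25.5  -29.7  -34.   -38.2
  -42.5  -46.7  -51.   -55.2  -59.5  -63.7  -68.   -72.2  -76.5  -80.7
  -85.   -89.2  -93.5  -97.7 -102. ]
[[-0.08, 0.0, -0.23], [-0.09, 0.0, -0.23], [-0.11, 0.0, -0.22], [-0.13, 0.0, -0.21], [-0.14, 0.0, -0.2], [-0.16, 0.0, -0.19], [-0.17, 0.0, -0.18], [-0.18, 0.0, -0.17], [-0.19, 0.0, -0.15], [-0.21, 0.0, -0.14], [-0.21, 0.0, -0.12], [-0.22, 0.0, -0.11], [-0.23, 0.0, -0.09], [-0.24, 0.0, -0.07], [-0.24, 0.0, -0.05], [-0.24, 0.0, -0.04], [-0.25, 0.0, -0.02], [-0.25, 0.0, 0.0], [-0.25, 0.0, 0.02], [-0.24, 0.0, 0.04], [-0.24, 0.0, 0.06], [-0.24, 0.0, 0.07], [-0.23, 0.0, 0.09], [-0.22, 0.0, 0.11]] 0.24673451395535737 dz_end 0.08112880911270912 dx 0.19028734435441796
```

Gripped the hasp bar (31.7 mm). I'll swing it over now.

Request:
step_arm([
  {"dp": [0.13,0,-0.18],"twist": 0},
  {"dp": [0.16,0,-0.15],"twist": 0},
  {"dp": [0.19,0,-0.12],"twist": 0},
  {"dp": [0.2,0,-0.09],"twist": 0},
  {"dp": [0.22,0,-0.05],"twist": 0},
  {"dp": [0,0,0],"twist": 0},
])

```text
time_s: 4.5
ee_pos: [0.4369, 0.301, 0.1112]
eef_rot: [3.139, 0.001, 3.029]
force: [2.1, 9.4, -4.1]
grip_width: 0.0317
grip_force: 25.0
```

Request:
step_arm([
  {"dp": [0.22,0,-0.01],"twist": 0},
  {"dp": [0.22,0,0.03],"twist": 0},
  {"dp": [0.21,0,0.07],"twist": 0},
  {"dp": [0.2,0,0.1],"twist": 0},
  {"dp": [0.18,0,0.13],"twist": 0},
  {"dp": [0.15,0,0.16],"twist": 0},
  {"dp": [0.12,0,0.19],"twist": 0},
  {"dp": [0,0,0],"twist": 0},
  {"dp": [0,0,0],"twist": 0},
])

```text
time_s: 5.4
ee_pos: [0.3856, 0.307, 0.0846]
eef_rot: [3.139, 0.001, 3.028]
force: [-3.1, 10.3, 3.7]
grip_width: 0.0316
grip_force: 25.0
```

Request:
step_arm([
  {"dp": [0,0,0],"twist": 0},
  {"dp": [0,0,0],"twist": 0},
  {"dp": [0,0,0],"twist": 0},
  {"dp": [0,0,-0.9],"twist": 0},
  {"dp": [0,0,-0.9],"twist": 0},
  {"dp": [-0.71,-0.84,0],"twist": 0},
  {"dp": [-0.71,-0.84,0],"twist": 0},
  {"dp": [-0.71,-0.84,0],"twist": 0},
  {"dp": [0,0,0],"twist": 0},
  {"dp": [0,0,0],"twist": 0},
], gripper=0.3)

```text
time_s: 6.4
ee_pos: [0.4589, 0.195, 0.1557]
eef_rot: [-3.141, -0.0, 3.026]
force: [0.2, 0.1, -0.2]
grip_width: 0.0612
grip_force: 0.0
```

```bash
python3 - <<'E'
from h import *
p,d,c=cam("scene"); save(cv2.resize(p[100:300,330:530],(600,600),interpolation=2),'hasp_open')
print(ctrl.get_obs()['ee_pos'])
E
```

```text
[0.45851042 0.19579706 0.15571603]
```

View pics/hasp_open.png

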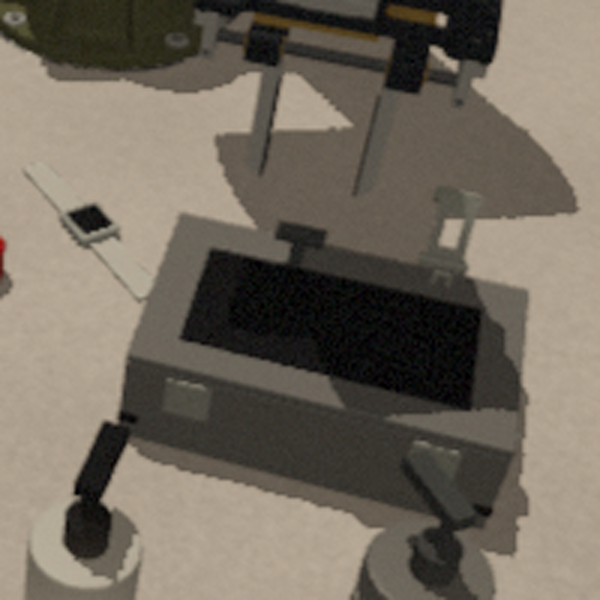

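The hasp stands swung back (crop ~(455,215)) and the staple is bare at (447,278). Next I'll grip the lid bar at crop (300,235).

Request:
step_arm([
  {"dp": [0,0.02,0.85],"twist": 0},
  {"dp": [0,0.02,0.85],"twist": 0},
  {"dp": [0,0,0],"twist": 0},
  {"dp": [0,0,0],"twist": 0},
])

```text
time_s: 6.85
ee_pos: [0.4586, 0.1981, 0.0885]
eef_rot: [-3.141, -0.0, 3.029]
force: [-0.8, 0.3, 1.5]
grip_width: 0.0611
grip_force: 0.0
```

Request:
step_arm([
  {"dp": [0,0,0],"twist": 0},
  {"dp": [0,0,0],"twist": 0},
  {"dp": [0,0,0],"twist": 0},
  {"dp": [0,0,0],"twist": 0},
  {"dp": [0,0,0],"twist": 0},
], gripper=-1, squeeze=35)

```text
time_s: 7.35
ee_pos: [0.4592, 0.1979, 0.0885]
eef_rot: [3.14, 0.001, 3.028]
force: [0.1, 4.6, 2.7]
grip_width: 0.0338
grip_force: 35.0
```

Request:
step_arm([
  {"dp": [-0.08,0,-0.23],"twist": 0},
  {"dp": [-0.09,0,-0.23],"twist": 0},
  {"dp": [-0.11,0,-0.22],"twist": 0},
  {"dp": [-0.13,0,-0.21],"twist": 0},
  {"dp": [0,0,0],"twist": 0},
])

```text
time_s: 7.85
ee_pos: [0.4755, 0.196, 0.1242]
eef_rot: [3.14, 0.0, 3.028]
force: [-1.2, 5.7, 0.7]
grip_width: 0.0338
grip_force: 35.0
```

Request:
step_arm([
  {"dp": [-0.14,0,-0.2],"twist": 0},
  {"dp": [-0.16,0,-0.19],"twist": 0},
  {"dp": [-0.17,0,-0.18],"twist": 0},
  {"dp": [-0.18,0,-0.17],"twist": 0},
  {"dp": [-0.19,0,-0.15],"twist": 0},
  {"dp": [-0.21,0,-0.14],"twist": 0},
  {"dp": [-0.21,0,-0.12],"twist": 0},
  {"dp": [-0.22,0,-0.11],"twist": 0},
  {"dp": [0,0,0],"twist": 0},
])

```text
time_s: 8.75
ee_pos: [0.5344, 0.1892, 0.1738]
eef_rot: [3.141, -0.0, 3.028]
force: [1.0, 6.0, -0.6]
grip_width: 0.0333
grip_force: 35.0
```

Request:
step_arm([
  {"dp": [-0.23,0,-0.09],"twist": 0},
  {"dp": [-0.24,0,-0.07],"twist": 0},
  {"dp": [-0.24,0,-0.05],"twist": 0},
  {"dp": [-0.24,0,-0.04],"twist": 0},
  {"dp": [-0.25,0,-0.02],"twist": 0},
  {"dp": [-0.25,0,0],"twist": 0},
  {"dp": [0,0,0],"twist": 0},
])

```text
time_s: 9.45
ee_pos: [0.5924, 0.1825, 0.1851]
eef_rot: [3.14, 0.001, 3.028]
force: [0.8, 3.6, 4.3]
grip_width: 0.0333
grip_force: 35.0
```

Request:
step_arm([
  {"dp": [-0.25,0,0.02],"twist": 0},
  {"dp": [-0.24,0,0.04],"twist": 0},
  {"dp": [-0.24,0,0.06],"twist": 0},
  {"dp": [-0.24,0,0.07],"twist": 0},
  {"dp": [-0.23,0,0.09],"twist": 0},
  {"dp": [-0.22,0,0.11],"twist": 0},
  {"dp": [0,0,0],"twist": 0},
  {"dp": [0,0,0],"twist": 0},
])

```text
time_s: 10.25
ee_pos: [0.6496, 0.1759, 0.1709]
eef_rot: [3.14, 0.005, 3.028]
force: [7.1, 2.4, 9.2]
grip_width: 0.0327
grip_force: 35.0
```

```bash
python3 - <<'E'
from h import *
p,d,c=cam("scene"); save(cv2.resize(p[100:300,330:530],(600,600),interpolation=2),'lid_open')
C=[cloud(d,c)];P=[p]
p,d,c=cam("top");C.append(cloud(d,c));P.append(p)
for g in [(.495,-.107),(.540,-.027),(.637,-.029)]: print(g,knobs(C,P,g,.06))
E
```

```text
(0.495, -0.107) [([0.4975000023841858, -0.1088000014424324], [0.042, 0.038], 193), ([0.4934999942779541, -0.10679999738931656], [0.08, 0.039], 267)]
(0.54, -0.027) [([0.5418999791145325, -0.028200000524520874], [0.042, 0.039], 220), ([0.5378999710083008, -0.025800000876188278], [0.041, 0.039], 252)]
(0.637, -0.029) [([0.6377000212669373, -0.02979999966919422], [0.04, 0.042], 271), ([0.6351000070571899, -0.02879999950528145], [0.041, 0.04], 238)]
```

View pics/lid_open.png

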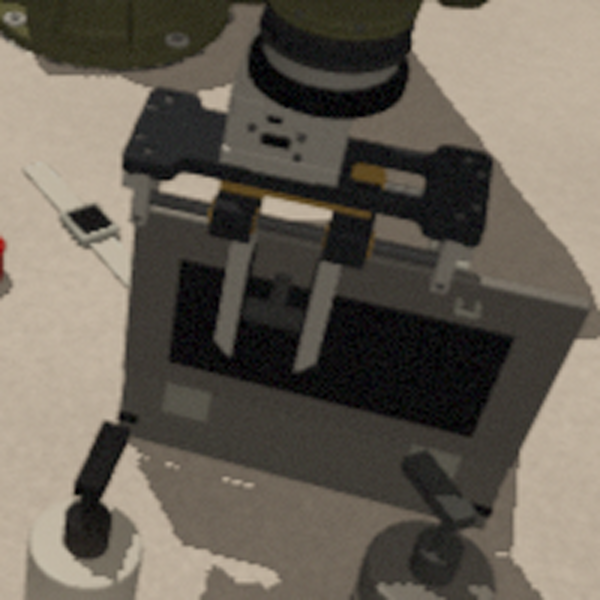

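The lid leans back wide open with the bar between the fingers at crop (270,305). I'll release, lift clear and head to the first knob at about (0.4955, -0.1075).

Request:
step_arm([
  {"dp": [0,0,0],"twist": 0},
  {"dp": [0,0,0],"twist": 0},
  {"dp": [0,0,0],"twist": 0},
  {"dp": [0,0,-0.8],"twist": 0},
  {"dp": [0,0,-0.8],"twist": 0},
  {"dp": [0,0,-0.8],"twist": 0},
  {"dp": [0,0,0],"twist": 0},
], gripper=0.3)

```text
time_s: 11.05
ee_pos: [0.649, 0.1759, 0.2699]
eef_rot: [3.14, 0.006, 3.028]
force: [0.4, -1.1, 0.4]
grip_width: 0.061
grip_force: 0.0
```

Request:
step_arm([
  {"dp": [0.378,-0.934,0],"twist": 0},
  {"dp": [0.378,-0.934,0],"twist": 0},
  {"dp": [0.378,-0.934,0],"twist": 0},
  {"dp": [0.378,-0.934,0],"twist": 0},
  {"dp": [0.378,-0.934,0],"twist": 0},
  {"dp": [0.378,-0.934,0],"twist": 0},
  {"dp": [0.378,-0.934,0.6],"twist": 0},
  {"dp": [0.378,-0.934,0.6],"twist": 0},
  {"dp": [0,0,0.9],"twist": 0},
  {"dp": [0,0,0.9],"twist": 0},
  {"dp": [0,0,0],"twist": 0},
  {"dp": [0,0,0],"twist": 0},
])

```text
time_s: 12.25
ee_pos: [0.4941, -0.1074, 0.1455]
eef_rot: [3.142, -0.001, 3.028]
force: [0.3, -0.4, 1.3]
grip_width: 0.0608
grip_force: 0.0
```

```bash
python3 - <<'E'
from h import *
C=[];P=[]
for n in ("top","scene"):
    p,d,c=cam(n); P.append(p); C.append(cloud(d,c))
for g in [(.495,-.107),(.540,-.027),(.637,-.029)]: print(g,knobs(C,P,g,.04))
W=C[1]; m=(W[...,2]>.1)&(W[...,0]>.57)&(W[...,0]<.68)&(W[...,1]>.12)&(W[...,1]<.33); q=W[m]
print(np.round(np.percentile(q,[1,50,99],axis=0),3)); o=ctrl.get_obs();print(o['ee_pos'],o['eef_rot'])
E
```

```text
(0.495, -0.107) [None, ([0.4966999888420105, -0.10859999805688858], [0.04, 0.038], 191)]
(0.54, -0.027) [([0.5389000177383423, -0.013500000350177288], [0.013, 0.038], 77), ([0.5421000123023987, -0.027899999171495438], [0.041, 0.039], 218)]
(0.637, -0.029) [([0.6348999738693237, -0.0284000001847744], [0.041, 0.04], 234), ([0.6381999850273132, -0.029899999499320984], [0.04, 0.042], 270)]
[[0.597 0.122 0.102]
 [0.616 0.229 0.179]
 [0.645 0.328 0.229]]
[ 0.49483012 -0.10751115  0.14677317] [-3.14115958e+00  2.18318565e-03  3.02847873e+00]
```

Request:
step_arm([
  {"dp": [0,0,0.9],"twist": 0},
  {"dp": [0,0,0.9],"twist": 0},
  {"dp": [0,0,0.9],"twist": 0},
  {"dp": [0,0,0.76],"twist": 0},
  {"dp": [0,0,0],"twist": 0},
  {"dp": [0,0,0],"twist": 0},
])

```text
time_s: 12.95
ee_pos: [0.495, -0.1076, 0.0083]
eef_rot: [-3.141, 0.001, 3.028]
force: [0.9, -0.1, -0.9]
grip_width: 0.0611
grip_force: 0.0
```

Request:
step_arm([
  {"dp": [0,0,0],"twist": 0},
  {"dp": [0,0,0],"twist": 0},
  {"dp": [0,0,0],"twist": 0},
  {"dp": [0,0,0],"twist": 0},
  {"dp": [0,0,0],"twist": 0},
], gripper=-1, squeeze=30)

```text
time_s: 13.45
ee_pos: [0.4947, -0.1076, 0.0078]
eef_rot: [-3.141, 0.002, 3.028]
force: [-1.0, 0.6, 7.7]
grip_width: 0.0396
grip_force: 30.0
```

Request:
step_arm([
  {"dp": [0,0,-0.85],"twist": 0},
  {"dp": [0,0,-0.85],"twist": 0},
  {"dp": [0,0,-0.85],"twist": 0},
  {"dp": [0.12,-0.83,0],"twist": 0},
  {"dp": [0.12,-0.83,0],"twist": 0},
  {"dp": [0.12,-0.83,0],"twist": 0},
  {"dp": [0.12,-0.83,0],"twist": 0},
  {"dp": [0.12,-0.83,0],"twist": 0},
  {"dp": [0.12,-0.83,0],"twist": 0},
  {"dp": [0,0,0],"twist": 0},
  {"dp": [0,0,0],"twist": 0},
])

```text
time_s: 14.55
ee_pos: [0.4426, -0.3024, 0.1087]
eef_rot: [3.141, -0.0, 3.027]
force: [1.0, -0.3, -1.3]
grip_width: 0.0397
grip_force: 30.0
```

```bash
python3 - <<'E'
from h import *
o=ctrl.get_obs();print(o['ee_pos'],o['eef_rot'],o['force'],o['grip_width'])
E
```

```text
[ 0.44257509 -0.30236702  0.10867815] [ 3.14137877e+00 -1.32633460e-04  3.02677892e+00] [ 1.00278391 -0.32885407 -1.34803301] 0.039707041622453726
```

Request:
step_arm([
  {"dp": [0,0,0.55],"twist": 0},
  {"dp": [0,0,0.55],"twist": 0},
  {"dp": [0,0,0],"twist": 0},
])

```text
time_s: 14.85
ee_pos: [0.4424, -0.3005, 0.0628]
eef_rot: [3.14, -0.003, 3.029]
force: [0.4, 0.0, -1.1]
grip_width: 0.0399
grip_force: 30.0
```

Request:
step_arm([
  {"dp": [0,0,0.05],"twist": 0},
  {"dp": [0,0,0.05],"twist": 0},
  {"dp": [0,0,0.05],"twist": 0},
  {"dp": [0,0,0],"twist": 0},
  {"dp": [0,0,0],"twist": 0},
])

```text
time_s: 15.35
ee_pos: [0.4436, -0.3023, 0.0603]
eef_rot: [-3.141, 0.002, 3.028]
force: [-1.7, 2.6, 10.5]
grip_width: 0.0395
grip_force: 30.0
```

Request:
step_arm([
  {"dp": [0,0,0.05],"twist": 0},
  {"dp": [0,0,0.05],"twist": 0},
  {"dp": [0,0,0],"twist": 0},
  {"dp": [0,0,0],"twist": 0},
])

```text
time_s: 15.75
ee_pos: [0.445, -0.3028, 0.0586]
eef_rot: [-3.139, 0.006, 3.028]
force: [-1.3, 8.3, 30.7]
grip_width: 0.0402
grip_force: 30.1
```

Request:
step_arm([
  {"dp": [0,0,-0.06],"twist": 0},
  {"dp": [0,0.05,0],"twist": 0},
  {"dp": [0,0,0],"twist": 0},
  {"dp": [0,0,0],"twist": 0},
])

```text
time_s: 16.15
ee_pos: [0.4444, -0.3018, 0.0591]
eef_rot: [-3.138, 0.004, 3.028]
force: [0.9, -5.9, 10.2]
grip_width: 0.0397
grip_force: 30.0
```

Request:
step_arm([
  {"dp": [0.05,0,0],"twist": 0},
  {"dp": [0,0,0],"twist": 0},
  {"dp": [-0.1,0,0],"twist": 0},
  {"dp": [0,0,0],"twist": 0},
])

```text
time_s: 16.55
ee_pos: [0.4454, -0.3017, 0.0588]
eef_rot: [-3.139, 0.001, 3.028]
force: [-6.6, -4.6, 14.1]
grip_width: 0.0399
grip_force: 30.0
```

Request:
step_arm([
  {"dp": [0.05,0.05,0],"twist": 0},
  {"dp": [0,0,0],"twist": 0},
  {"dp": [0,-0.1,0],"twist": 0},
  {"dp": [0,0,0],"twist": 0},
])

```text
time_s: 16.95
ee_pos: [0.4442, -0.3022, 0.0588]
eef_rot: [-3.141, 0.003, 3.028]
force: [3.6, 5.6, 12.0]
grip_width: 0.0399
grip_force: 30.0
```

A small lateral jog flips the side force while the knob stays put and does not drop (TCP 0.059). The tip is caught in a narrow bore, so this knob does not fit and goes to the dish.

Request:
step_arm([
  {"dp": [0,0,-0.7],"twist": 0},
  {"dp": [0,0,-0.7],"twist": 0},
  {"dp": [-0.9,0,0],"twist": 0},
  {"dp": [-0.9,0,0],"twist": 0},
  {"dp": [-0.9,0,0],"twist": 0},
  {"dp": [-0.9,0,0],"twist": 0},
  {"dp": [0,0,0.7],"twist": 0},
  {"dp": [0,0,0.7],"twist": 0},
  {"dp": [0,0,0],"twist": 0},
  {"dp": [0,0,0],"twist": 0},
])

```text
time_s: 17.95
ee_pos: [0.5859, -0.3185, 0.0577]
eef_rot: [3.141, -0.0, 3.028]
force: [-0.7, -0.1, 0.3]
grip_width: 0.0402
grip_force: 30.0
```

Request:
step_arm([
  {"dp": [0,0,0.55],"twist": 0},
  {"dp": [0,0,0.5],"twist": 0},
  {"dp": [0,0,0.08],"twist": 0},
  {"dp": [0,0,0],"twist": 0},
  {"dp": [0,0,0],"twist": 0},
])

```text
time_s: 18.45
ee_pos: [0.5867, -0.319, 0.0139]
eef_rot: [-3.14, 0.002, 3.028]
force: [-0.9, -0.1, -0.9]
grip_width: 0.0395
grip_force: 30.0
```

Request:
step_arm([
  {"dp": [0,0,0],"twist": 0},
  {"dp": [0,0,0],"twist": 0},
  {"dp": [0,0,0],"twist": 0},
  {"dp": [0,0,-0.9],"twist": 0},
  {"dp": [0,0,-0.9],"twist": 0},
  {"dp": [0,0,-0.9],"twist": 0},
  {"dp": [0,0,0],"twist": 0},
], gripper=0.1)

```text
time_s: 19.15
ee_pos: [0.5878, -0.3196, 0.1258]
eef_rot: [-3.138, 0.008, 3.028]
force: [0.0, -0.3, 0.9]
grip_width: 0.0515
grip_force: 0.0
```

```bash
python3 - <<'E'
from h import *
C=[];P=[]
for n in ("top","scene"):
    p,d,c=cam(n); P.append(p); C.append(cloud(d,c))
for g in [(.540,-.027),(.637,-.029)]: print(g,knobs(C,P,g,.05))
for W in C:
    m=(np.abs(W[...,2]-.038)<.004)&(np.hypot(W[...,0]-.588,W[...,1]+.32)<.05); q=W[m]; print(len(q), (q.min(0)+q.max(0))/2 if len(q) else 0)
o=ctrl.get_obs();print(o['ee_pos'],o['eef_rot'])
E
```

```text
(0.54, -0.027) [([0.5389999747276306, -0.025800000876188278], [0.04, 0.039], 254), ([0.541700005531311, -0.02800000086426735], [0.042, 0.039], 219)]
(0.637, -0.029) [([0.635200023651123, -0.0284000001847744], [0.04, 0.04], 240), ([0.6380000114440918, -0.029899999499320984], [0.04, 0.041], 269)]
196 [ 0.58415804 -0.31736427  0.0375719 ]
213 [ 0.58752979 -0.32049234  0.03805762]
[ 0.58607474 -0.3185195   0.1203524 ] [-3.14113141e+00  1.06432798e-03  3.02807659e+00]
```

The first knob sits in the dish (top at z 0.038). Next is the knob at (0.5403, -0.027).

Request:
step_arm([
  {"dp": [0.25,0.89,0],"twist": 0},
  {"dp": [0.25,0.89,0],"twist": 0},
  {"dp": [0.25,0.89,0],"twist": 0},
  {"dp": [0.25,0.89,0],"twist": 0},
  {"dp": [0.25,0.89,0],"twist": 0},
  {"dp": [0.25,0.89,0],"twist": 0},
  {"dp": [0.24,0.89,0],"twist": 0},
  {"dp": [0.24,0.89,0],"twist": 0},
  {"dp": [0,0,0.9],"twist": 0},
  {"dp": [0,0,0],"twist": 0},
  {"dp": [0,0,0],"twist": 0},
], gripper=0.3)

```text
time_s: 20.35
ee_pos: [0.539, -0.0268, 0.0833]
eef_rot: [-3.142, -0.003, 3.028]
force: [0.8, -0.6, 0.6]
grip_width: 0.0611
grip_force: 0.0
```

Request:
step_arm([
  {"dp": [0,0,0.95],"twist": 0},
  {"dp": [0,0,0.93],"twist": 0},
  {"dp": [0,0,0],"twist": 0},
  {"dp": [0,0,0],"twist": 0},
])

```text
time_s: 20.75
ee_pos: [0.5401, -0.0271, 0.01]
eef_rot: [-3.142, 0.0, 3.027]
force: [-0.2, -0.6, 0.5]
grip_width: 0.0608
grip_force: 0.0
```

Request:
step_arm([
  {"dp": [0,0,0],"twist": 0},
  {"dp": [0,0,0],"twist": 0},
  {"dp": [0,0,0],"twist": 0},
  {"dp": [0,0,0],"twist": 0},
  {"dp": [0,0,0],"twist": 0},
], gripper=-1)

```text
time_s: 21.25
ee_pos: [0.5402, -0.0266, 0.0099]
eef_rot: [3.142, 0.002, 3.028]
force: [-1.6, 0.1, 8.3]
grip_width: 0.0395
grip_force: 30.0
```

Request:
step_arm([
  {"dp": [0,0,-0.9],"twist": 0},
  {"dp": [0,0,-0.9],"twist": 0},
  {"dp": [0,0,-0.9],"twist": 0},
  {"dp": [0,0,0],"twist": 0},
  {"dp": [0,0,0],"twist": 0},
])

```text
time_s: 21.75
ee_pos: [0.5396, -0.0265, 0.117]
eef_rot: [-3.142, 0.001, 3.028]
force: [0.1, -0.6, -1.5]
grip_width: 0.0393
grip_force: 30.0
```

Request:
step_arm([
  {"dp": [0.2,-0.89,0],"twist": 0},
  {"dp": [0.2,-0.89,0],"twist": 0},
  {"dp": [0.2,-0.89,0],"twist": 0},
  {"dp": [0.2,-0.89,0],"twist": 0},
  {"dp": [0.2,-0.89,0],"twist": 0},
  {"dp": [0.2,-0.89,0],"twist": 0},
  {"dp": [0.2,-0.89,0],"twist": 0},
  {"dp": [0.2,-0.89,0],"twist": 0},
  {"dp": [0,0,0],"twist": 0},
  {"dp": [0,0,0],"twist": 0},
])

```text
time_s: 22.75
ee_pos: [0.4429, -0.3022, 0.1152]
eef_rot: [3.14, -0.002, 3.027]
force: [-0.5, 0.0, -0.9]
grip_width: 0.0395
grip_force: 30.0
```

Request:
step_arm([
  {"dp": [0,0,0.6],"twist": 0},
  {"dp": [0,0,0.6],"twist": 0},
  {"dp": [0,0,0.07],"twist": 0},
  {"dp": [0,0,0.05],"twist": 0},
  {"dp": [0,0,0],"twist": 0},
  {"dp": [0,0,0],"twist": 0},
])

```text
time_s: 23.35
ee_pos: [0.444, -0.3022, 0.0646]
eef_rot: [-3.141, 0.001, 3.028]
force: [0.1, -0.1, -0.8]
grip_width: 0.0393
grip_force: 30.0
```

Request:
step_arm([
  {"dp": [0,0,0.06],"twist": 0},
  {"dp": [0,0,0.06],"twist": 0},
  {"dp": [0,0,0.06],"twist": 0},
  {"dp": [0,0,0],"twist": 0},
  {"dp": [0,0,0],"twist": 0},
])

```text
time_s: 23.85
ee_pos: [0.446, -0.303, 0.0606]
eef_rot: [-3.139, 0.006, 3.028]
force: [-1.2, 8.2, 33.9]
grip_width: 0.0393
grip_force: 30.1
```

Request:
step_arm([
  {"dp": [0,0,-0.06],"twist": 0},
  {"dp": [0,0.05,0],"twist": 0},
  {"dp": [0,0,0],"twist": 0},
  {"dp": [0,0,0],"twist": 0},
])

```text
time_s: 24.25
ee_pos: [0.4453, -0.3019, 0.0611]
eef_rot: [-3.138, 0.005, 3.028]
force: [2.5, -5.1, 9.2]
grip_width: 0.0395
grip_force: 30.0
```

Request:
step_arm([
  {"dp": [0.05,0,0],"twist": 0},
  {"dp": [0,0,0],"twist": 0},
  {"dp": [-0.1,0,0],"twist": 0},
  {"dp": [0,0,0],"twist": 0},
])

```text
time_s: 24.65
ee_pos: [0.4464, -0.3019, 0.0608]
eef_rot: [-3.139, 0.002, 3.028]
force: [-4.8, -4.3, 12.3]
grip_width: 0.0396
grip_force: 30.0
```

Request:
step_arm([
  {"dp": [0.05,0.05,0],"twist": 0},
  {"dp": [0,0,0],"twist": 0},
  {"dp": [0,-0.15,0],"twist": 0},
  {"dp": [0,0,0],"twist": 0},
])

```text
time_s: 25.05
ee_pos: [0.4449, -0.3029, 0.0607]
eef_rot: [3.139, 0.003, 3.028]
force: [4.1, 16.9, 17.1]
grip_width: 0.039
grip_force: 30.1
```

This one gives the same signature and is also a narrow bore, so it goes to dish slot 2.

Request:
step_arm([
  {"dp": [0,0,-0.7],"twist": 0},
  {"dp": [0,0,-0.7],"twist": 0},
  {"dp": [-0.88,0.3,0],"twist": 0},
  {"dp": [-0.88,0.3,0],"twist": 0},
  {"dp": [-0.88,0.3,0],"twist": 0},
  {"dp": [-0.88,0.3,0],"twist": 0},
  {"dp": [-0.88,0.3,0],"twist": 0},
  {"dp": [0,0,0.7],"twist": 0},
  {"dp": [0,0,0.7],"twist": 0},
  {"dp": [0,0,0],"twist": 0},
  {"dp": [0,0,0],"twist": 0},
])

```text
time_s: 26.15
ee_pos: [0.6251, -0.2647, 0.0597]
eef_rot: [-3.142, -0.0, 3.028]
force: [0.4, -0.4, -1.4]
grip_width: 0.0396
grip_force: 30.0
```

Request:
step_arm([
  {"dp": [0,0,0.55],"twist": 0},
  {"dp": [0,0,0.5],"twist": 0},
  {"dp": [0,0,0.08],"twist": 0},
  {"dp": [0,0,0],"twist": 0},
  {"dp": [0,0,0],"twist": 0},
])

```text
time_s: 26.65
ee_pos: [0.6259, -0.265, 0.016]
eef_rot: [-3.141, 0.002, 3.028]
force: [-0.1, 0.4, -1.4]
grip_width: 0.0393
grip_force: 30.0
```

Request:
step_arm([
  {"dp": [0,0,0.07],"twist": 0},
  {"dp": [0,0,0],"twist": 0},
])

```text
time_s: 26.85
ee_pos: [0.6258, -0.265, 0.013]
eef_rot: [-3.141, 0.002, 3.028]
force: [-2.3, 1.0, 8.3]
grip_width: 0.0389
grip_force: 30.0
```

Request:
step_arm([
  {"dp": [0,0,0],"twist": 0},
  {"dp": [0,0,0],"twist": 0},
  {"dp": [0,0,0],"twist": 0},
  {"dp": [0,0,-0.9],"twist": 0},
  {"dp": [0,0,-0.9],"twist": 0},
  {"dp": [0,0,-0.9],"twist": 0},
  {"dp": [0,0,0],"twist": 0},
  {"dp": [0,0,0],"twist": 0},
], gripper=0.1)

```text
time_s: 27.65
ee_pos: [0.6252, -0.2646, 0.1194]
eef_rot: [-3.141, 0.001, 3.028]
force: [-0.1, 0.2, -1.3]
grip_width: 0.0513
grip_force: 0.0
```

```bash
python3 - <<'E'
from h import *
C=[];P=[]
for n in ("top","scene"):
    p,d,c=cam(n); P.append(p); C.append(cloud(d,c))
for g in [(.637,-.029)]: print(g,knobs(C,P,g,.06))
for W in C:
  for g in [(.588,-.32),(.6256,-.265)]:
    m=(np.abs(W[...,2]-.038)<.004)&(np.hypot(W[...,0]-g[0],W[...,1]-g[1])<.028); q=W[m]; print(len(q), (q.min(0)+q.max(0))/2 if len(q) else 0)
o=ctrl.get_obs();print(o['ee_pos'],o['eef_rot'])
E
```

```text
(0.637, -0.029) [([0.635200023651123, -0.0284000001847744], [0.041, 0.04], 238), ([0.6377000212669373, -0.02979999966919422], [0.041, 0.04], 269)]
0 0
18 [ 0.63015779 -0.25003216  0.03681671]
210 [ 0.58815758 -0.31975053  0.03803503]
230 [ 0.62546973 -0.26606705  0.03808613]
[ 0.62454535 -0.26429134  0.1174871 ] [ 3.14086332e+00 -2.09949138e-03  3.02807218e+00]
```

Request:
step_arm([
  {"dp": [0.06,0.98,0],"twist": 0},
  {"dp": [0.06,0.98,0],"twist": 0},
  {"dp": [0.06,0.98,0],"twist": 0},
  {"dp": [0.06,0.98,0],"twist": 0},
  {"dp": [0.06,0.98,0],"twist": 0},
  {"dp": [0.06,0.98,0],"twist": 0},
  {"dp": [0,0,0.9],"twist": 0},
  {"dp": [0,0,0],"twist": 0},
  {"dp": [0,0,0],"twist": 0},
], gripper=0.3)

```text
time_s: 28.65
ee_pos: [0.6368, -0.0296, 0.0822]
eef_rot: [-3.141, -0.003, 3.028]
force: [0.4, 0.4, -0.1]
grip_width: 0.0611
grip_force: 0.0
```

Request:
step_arm([
  {"dp": [0,0,0.95],"twist": 0},
  {"dp": [0,0,0.9],"twist": 0},
  {"dp": [0,0,0],"twist": 0},
  {"dp": [0,0,0],"twist": 0},
])

```text
time_s: 29.05
ee_pos: [0.638, -0.03, 0.0106]
eef_rot: [-3.142, 0.001, 3.027]
force: [0.1, 0.4, 0.1]
grip_width: 0.0609
grip_force: 0.0
```

Request:
step_arm([
  {"dp": [0,0,0],"twist": 0},
  {"dp": [0,0,0],"twist": 0},
  {"dp": [0,0,0],"twist": 0},
  {"dp": [0,0,0],"twist": 0},
  {"dp": [0,0,0],"twist": 0},
], gripper=-1)

```text
time_s: 29.55
ee_pos: [0.638, -0.0293, 0.0104]
eef_rot: [-3.142, 0.002, 3.028]
force: [-1.8, -0.8, 7.1]
grip_width: 0.0393
grip_force: 30.0
```

Request:
step_arm([
  {"dp": [0,0,-0.9],"twist": 0},
  {"dp": [0,0,-0.9],"twist": 0},
  {"dp": [0,0,-0.9],"twist": 0},
  {"dp": [0,0,0],"twist": 0},
  {"dp": [0,0,0],"twist": 0},
])

```text
time_s: 30.05
ee_pos: [0.6376, -0.0292, 0.1176]
eef_rot: [-3.142, 0.001, 3.028]
force: [-0.9, -0.3, -0.8]
grip_width: 0.0393
grip_force: 30.0
```

Request:
step_arm([
  {"dp": [0.4,-0.733,0],"twist": 0},
  {"dp": [0.4,-0.733,0],"twist": 0},
  {"dp": [0.4,-0.733,0],"twist": 0},
  {"dp": [0.4,-0.733,0],"twist": 0},
  {"dp": [0.4,-0.733,0],"twist": 0},
  {"dp": [0.4,-0.733,0],"twist": 0},
  {"dp": [0.4,-0.733,0],"twist": 0},
  {"dp": [0.4,-0.733,0],"twist": 0},
  {"dp": [0.4,-0.733,0],"twist": 0},
  {"dp": [0.4,-0.733,0],"twist": 0},
  {"dp": [0,0,0],"twist": 0},
  {"dp": [0,0,0],"twist": 0},
])

```text
time_s: 31.25
ee_pos: [0.4446, -0.3024, 0.1159]
eef_rot: [3.14, -0.002, 3.027]
force: [0.1, 0.5, 0.1]
grip_width: 0.0392
grip_force: 30.0
```

Request:
step_arm([
  {"dp": [0,0,0.6],"twist": 0},
  {"dp": [0,0,0.6],"twist": 0},
  {"dp": [0,0,0.07],"twist": 0},
  {"dp": [0,0,0.05],"twist": 0},
  {"dp": [0,0,0],"twist": 0},
  {"dp": [0,0,0],"twist": 0},
])

```text
time_s: 31.85
ee_pos: [0.4457, -0.3025, 0.0652]
eef_rot: [-3.141, 0.001, 3.028]
force: [0.1, 0.2, -0.3]
grip_width: 0.0395
grip_force: 30.0
```

Request:
step_arm([
  {"dp": [0,0,0.06],"twist": 0},
  {"dp": [0,0,0.06],"twist": 0},
  {"dp": [0,0,0.06],"twist": 0},
  {"dp": [0,0,0],"twist": 0},
  {"dp": [0,0,0],"twist": 0},
])

```text
time_s: 32.35
ee_pos: [0.4452, -0.3024, 0.057]
eef_rot: [3.142, -0.0, 3.028]
force: [0.5, 0.1, -0.4]
grip_width: 0.0391
grip_force: 30.0
```

No resistance, with the knob's underside already below the tip. I'll continue down to confirm it seats.

Request:
step_arm([
  {"dp": [0,0,0.1],"twist": 0},
  {"dp": [0,0,0.1],"twist": 0},
  {"dp": [0,0,0.1],"twist": 0},
  {"dp": [0,0,0],"twist": 0},
])

```text
time_s: 32.75
ee_pos: [0.4449, -0.3022, 0.0443]
eef_rot: [3.141, -0.001, 3.028]
force: [-0.6, -0.3, -0.7]
grip_width: 0.0393
grip_force: 30.0
```

Request:
step_arm([
  {"dp": [0,0,0.06],"twist": 0},
  {"dp": [0,0,0.06],"twist": 0},
  {"dp": [0,0,0],"twist": 0},
])

```text
time_s: 33.05
ee_pos: [0.4454, -0.3025, 0.0404]
eef_rot: [-3.141, 0.0, 3.028]
force: [-0.7, 0.3, 1.6]
grip_width: 0.0391
grip_force: 30.0
```

It is seated fully (TCP 0.0404, underside at about 0.030), so this knob fits and goes into the case.

Request:
step_arm([
  {"dp": [0,0,-0.9],"twist": 0},
  {"dp": [0,0,-0.9],"twist": 0},
  {"dp": [0,0,-0.9],"twist": 0},
  {"dp": [0,0,-0.3],"twist": 0},
  {"dp": [0,0.9,0],"twist": 0},
  {"dp": [0,0.9,0],"twist": 0},
  {"dp": [0,0.9,0],"twist": 0},
  {"dp": [0,0.9,0],"twist": 0},
  {"dp": [0,0.9,0],"twist": 0},
  {"dp": [0,0.9,0],"twist": 0},
  {"dp": [0,0.9,0],"twist": 0},
  {"dp": [0,0.9,0],"twist": 0},
])

```text
time_s: 34.25
ee_pos: [0.4775, -0.0148, 0.1594]
eef_rot: [-3.142, -0.001, 3.028]
force: [-0.2, -0.4, -0.8]
grip_width: 0.0392
grip_force: 30.0
```

Request:
step_arm([
  {"dp": [-0.02,0.9,0],"twist": 0},
  {"dp": [-0.02,0.9,0],"twist": 0},
  {"dp": [-0.02,0.9,0],"twist": 0},
  {"dp": [-0.02,0.9,0],"twist": 0},
  {"dp": [-0.02,0.9,0],"twist": 0},
  {"dp": [-0.02,0.9,0],"twist": 0},
  {"dp": [0,0,0],"twist": 0},
  {"dp": [0,0,0],"twist": 0},
  {"dp": [0,0,0],"twist": 0},
])

```text
time_s: 35.15
ee_pos: [0.5069, 0.197, 0.1597]
eef_rot: [-3.141, -0.001, 3.027]
force: [-0.8, 0.4, -0.3]
grip_width: 0.0394
grip_force: 30.0
```

Request:
step_arm([
  {"dp": [0,0,0.9],"twist": 0},
  {"dp": [0,0,0.9],"twist": 0},
  {"dp": [0,0,0.9],"twist": 0},
  {"dp": [0,0,0.8],"twist": 0},
  {"dp": [0,0,0.06],"twist": 0},
  {"dp": [0,0,0],"twist": 0},
  {"dp": [0,0,0],"twist": 0},
])

```text
time_s: 35.85
ee_pos: [0.5081, 0.1977, 0.0197]
eef_rot: [3.141, 0.002, 3.027]
force: [-0.5, -0.5, -0.5]
grip_width: 0.0391
grip_force: 30.0
```

Request:
step_arm([
  {"dp": [0,0,0],"twist": 0},
  {"dp": [0,0,0],"twist": 0},
  {"dp": [0,0,0],"twist": 0},
  {"dp": [0,0,-0.9],"twist": 0},
  {"dp": [0,0,-0.9],"twist": 0},
  {"dp": [0,0,-0.9],"twist": 0},
  {"dp": [0,0,-0.9],"twist": 0},
  {"dp": [0,0,-0.9],"twist": 0},
  {"dp": [0,0,-0.9],"twist": 0},
  {"dp": [0,0,-0.9],"twist": 0},
  {"dp": [0,0,0],"twist": 0},
  {"dp": [0,0,0],"twist": 0},
], gripper=0.1)

```text
time_s: 37.05
ee_pos: [0.5071, 0.1978, 0.2701]
eef_rot: [3.141, 0.001, 3.028]
force: [-0.3, -0.3, 0.1]
grip_width: 0.0516
grip_force: 0.0
```

```bash
python3 - <<'E'
from h import *
C=[];P=[]
for n in ("top","scene"):
    p,d,c=cam(n); P.append(p); C.append(cloud(d,c))
for n,W in zip("ts",C):
  for g in [(.588,-.32),(.6256,-.265),(.507,.198)]:
    m=(np.abs(W[...,2]-.039)<.004)&(np.hypot(W[...,0]-g[0],W[...,1]-g[1])<.028); q=W[m]; print(n,len(q), np.round((q.min(0)+q.max(0))/2,3) if len(q) else 0)
W=C[1]; m=(W[...,2]>.1)&(W[...,0]>.57)&(W[...,0]<.68)&(W[...,1]>.12)&(W[...,1]<.33); q=W[m]
print(np.round(np.percentile(q,[1,50,99],axis=0),3)); o=ctrl.get_obs();print(o['ee_pos'],o['eef_rot'])
for n,p in zip(("top","scene"),P):
    for r in ctrl.spot_in(n,"knob_a"): print(n,round(r['conf'],2),np.round(np.array(r['rect'])*[640,400,640,400]))
save(P[0][80:360,120:500],'mid_top')
E
```

```text
t 228 [ 0.585 -0.319  0.039]
t 215 [ 0.622 -0.265  0.038]
t 211 [0.506 0.197 0.039]
s 207 [ 0.588 -0.321  0.038]
s 223 [ 0.626 -0.266  0.038]
s 0 0
[[0.597 0.122 0.102]
 [0.616 0.229 0.179]
 [0.645 0.328 0.229]]
[0.50670731 0.19767037 0.2686595 ] [-3.14085640e+00 -1.68750056e-03  3.02806093e+00]
top 0.79 [433. 205. 456. 223.]
top 0.66 [207. 218. 231. 236.]
top 0.59 [378. 255. 395. 272.]
top 0.54 [350. 204. 369. 224.]
top 0.51 [415. 183. 436. 206.]
top 0.5 [185. 145. 268. 199.]
top 0.49 [314. 261. 327. 279.]
top 0.28 [423. 268. 449. 288.]
scene 0.93 [262. 212. 280. 236.]
scene 0.7 [248. 173. 265. 194.]
scene 0.6 [172. 197. 191. 219.]
scene 0.6 [314. 173. 332. 193.]
scene 0.59 [334. 240. 376. 352.]
```

View pics/mid_top.png

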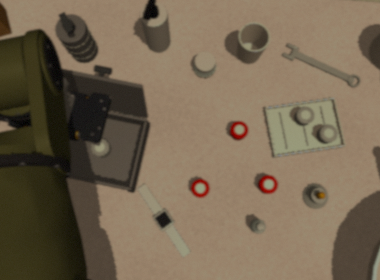

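The crop shows two knobs in the dish at (303,115) and (325,132), one in the case at (100,147), and the reds, jar, bottles and mug untouched. Now I'll re-grip the lid bar to close it.

Request:
step_arm([
  {"dp": [-0.9,-0.03,0],"twist": 0},
  {"dp": [-0.9,-0.03,0],"twist": 0},
  {"dp": [-0.9,-0.03,0],"twist": 0},
  {"dp": [-0.9,-0.03,0],"twist": 0},
  {"dp": [0,0,0],"twist": 0},
  {"dp": [0,0,0.8],"twist": 0},
  {"dp": [0,0,0.8],"twist": 0},
  {"dp": [0,0,0.85],"twist": 0},
  {"dp": [0,0,0],"twist": 0},
  {"dp": [0,0,0],"twist": 0},
], gripper=0.3)

```text
time_s: 38.25
ee_pos: [0.6494, 0.1769, 0.1726]
eef_rot: [-3.142, -0.0, 3.028]
force: [0.4, -1.0, 0.9]
grip_width: 0.0613
grip_force: 0.0
```

Request:
step_arm([
  {"dp": [0,0,0],"twist": 0},
  {"dp": [0,0,0],"twist": 0},
  {"dp": [0,0,0],"twist": 0},
  {"dp": [0,0,0],"twist": 0},
  {"dp": [0,0,0],"twist": 0},
], gripper=-1, squeeze=35)

```text
time_s: 38.75
ee_pos: [0.6499, 0.176, 0.1726]
eef_rot: [-3.141, 0.001, 3.028]
force: [-1.5, -4.0, 4.6]
grip_width: 0.0329
grip_force: 35.0
```

Request:
step_arm([
  {"dp": [0.22,0,-0.11],"twist": 0},
  {"dp": [0.23,0,-0.09],"twist": 0},
  {"dp": [0.24,0,-0.07],"twist": 0},
  {"dp": [0.24,0,-0.06],"twist": 0},
  {"dp": [0.24,0,-0.04],"twist": 0},
  {"dp": [0.25,0,-0.02],"twist": 0},
  {"dp": [0.25,0,0],"twist": 0},
  {"dp": [0.25,0,0.02],"twist": 0},
  {"dp": [0,0,0],"twist": 0},
])

```text
time_s: 39.65
ee_pos: [0.5718, 0.185, 0.1857]
eef_rot: [-3.14, -0.002, 3.028]
force: [-1.9, -5.3, -9.3]
grip_width: 0.033
grip_force: 35.0
```

Request:
step_arm([
  {"dp": [0.24,0,0.04],"twist": 0},
  {"dp": [0.24,0,0.05],"twist": 0},
  {"dp": [0.24,0,0.07],"twist": 0},
  {"dp": [0.23,0,0.09],"twist": 0},
  {"dp": [0.22,0,0.11],"twist": 0},
  {"dp": [0.21,0,0.12],"twist": 0},
  {"dp": [0.21,0,0.14],"twist": 0},
  {"dp": [0.19,0,0.15],"twist": 0},
  {"dp": [0,0,0],"twist": 0},
])

```text
time_s: 40.55
ee_pos: [0.5015, 0.1931, 0.1558]
eef_rot: [-3.141, -0.001, 3.028]
force: [-1.6, -5.3, -1.2]
grip_width: 0.0334
grip_force: 35.0
```

Request:
step_arm([
  {"dp": [0.18,0,0.17],"twist": 0},
  {"dp": [0.17,0,0.18],"twist": 0},
  {"dp": [0.16,0,0.19],"twist": 0},
  {"dp": [0.14,0,0.2],"twist": 0},
  {"dp": [0.13,0,0.21],"twist": 0},
  {"dp": [0.11,0,0.22],"twist": 0},
  {"dp": [0,0,0],"twist": 0},
])

```text
time_s: 41.25
ee_pos: [0.4665, 0.1972, 0.1086]
eef_rot: [-3.141, -0.001, 3.028]
force: [-2.0, -5.8, -2.1]
grip_width: 0.0337
grip_force: 35.0
```

Request:
step_arm([
  {"dp": [0.09,0,0.23],"twist": 0},
  {"dp": [0.08,0,0.23],"twist": 0},
  {"dp": [0.01,0,0.06],"twist": 0},
  {"dp": [0,0,0.04],"twist": 0},
  {"dp": [0,0,0],"twist": 0},
  {"dp": [0,0,0],"twist": 0},
])

```text
time_s: 41.85
ee_pos: [0.4607, 0.1979, 0.0902]
eef_rot: [-3.141, 0.002, 3.028]
force: [-15.1, -14.6, 39.2]
grip_width: 0.0335
grip_force: 35.0
```

Request:
step_arm([
  {"dp": [0,0,-0.05],"twist": 0},
  {"dp": [0,0,0],"twist": 0},
  {"dp": [0,0,0],"twist": 0},
  {"dp": [0,0,-0.9],"twist": 0},
  {"dp": [0,0,-0.9],"twist": 0},
  {"dp": [0.71,0.84,0],"twist": 0},
  {"dp": [0.71,0.84,0],"twist": 0},
  {"dp": [0.71,0.84,0],"twist": 0},
  {"dp": [0,0,0],"twist": 0},
  {"dp": [0,0,0],"twist": 0},
], gripper=0.3)

```text
time_s: 42.85
ee_pos: [0.3864, 0.3086, 0.1604]
eef_rot: [-3.141, -0.0, 3.03]
force: [1.9, -1.0, -0.4]
grip_width: 0.0612
grip_force: 0.0
```

```bash
python3 - <<'E'
from h import *
p,d,c=cam("scene"); W=cloud(d,c)
ex=np.array([.9936,-.113]);ey=np.array([.113,.9936])
q=(W[...,:2]-np.array([.5107,.2274])); X=q@ex;Y=q@ey
for a in (-.06,-.03,0,.03,.06):
    m=(abs(X-a)<.006)&(Y<-.07)&(Y>-.11)&(W[...,2]>.06); print(a,m.sum(),np.round(np.median(W[m][:,2]),4))
m=(X<-.06)&(X>-.16)&(abs(Y-.07)<.02)&(W[...,2]>.09)&(W[...,2]<.14); print(np.round(W[m].mean(0),3),W[m].min(0),W[m].max(0)); print(ctrl.get_obs()['ee_pos'])
save(cv2.resize(p[100:300,330:530],(600,600),interpolation=2),'lid_closed')
E
```

```text
-0.06 66 0.0789
-0.03 71 0.0801
0 72 0.0801
0.03 76 0.0799
0.06 91 0.0787
[0.416 0.302 0.111] [0.38811651 0.28791779 0.09001088] [0.45805729 0.31939576 0.12667228]
[0.38693927 0.30790478 0.16045382]
```

View pics/lid_closed.png

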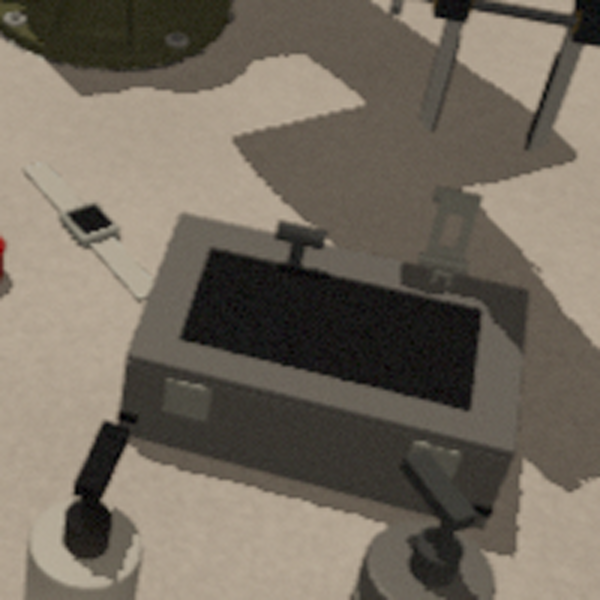

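The lid is flat and shut (front 0.0789, rear 0.0787) and the hasp is still back at crop (455,220). Next I'll regrip the hasp bar.

Request:
step_arm([
  {"dp": [0.02,-0.02,0.95],"twist": 0},
  {"dp": [0.02,-0.02,0.92],"twist": 0},
  {"dp": [0,0,0],"twist": 0},
  {"dp": [0,0,0],"twist": 0},
])

```text
time_s: 43.3
ee_pos: [0.3858, 0.3061, 0.0866]
eef_rot: [-3.141, -0.0, 3.027]
force: [0.5, 0.3, 1.1]
grip_width: 0.061
grip_force: 0.0
```

Request:
step_arm([
  {"dp": [0,0,0],"twist": 0},
  {"dp": [0,0,0],"twist": 0},
  {"dp": [0,0,0],"twist": 0},
  {"dp": [0,0,0],"twist": 0},
  {"dp": [0,0,0],"twist": 0},
], gripper=-1, squeeze=25)

```text
time_s: 43.8
ee_pos: [0.3852, 0.3071, 0.0863]
eef_rot: [3.141, 0.001, 3.028]
force: [-0.4, 3.3, 1.6]
grip_width: 0.0312
grip_force: 25.0
```

Request:
step_arm([
  {"dp": [-0.12,0,-0.19],"twist": 0},
  {"dp": [-0.15,0,-0.16],"twist": 0},
  {"dp": [-0.18,0,-0.13],"twist": 0},
  {"dp": [-0.2,0,-0.1],"twist": 0},
  {"dp": [-0.21,0,-0.07],"twist": 0},
  {"dp": [-0.22,0,-0.03],"twist": 0},
  {"dp": [-0.22,0,0.01],"twist": 0},
  {"dp": [0,0,0],"twist": 0},
])

```text
time_s: 44.6
ee_pos: [0.4371, 0.3011, 0.1126]
eef_rot: [3.141, -0.001, 3.028]
force: [-0.5, 3.6, 0.1]
grip_width: 0.0315
grip_force: 25.0
```

Request:
step_arm([
  {"dp": [-0.22,0,0.05],"twist": 0},
  {"dp": [-0.2,0,0.09],"twist": 0},
  {"dp": [-0.19,0,0.12],"twist": 0},
  {"dp": [-0.16,0,0.15],"twist": 0},
  {"dp": [-0.13,0,0.18],"twist": 0},
  {"dp": [0,0,0.06],"twist": 0},
  {"dp": [0,0,0],"twist": 0},
  {"dp": [0,0,0],"twist": 0},
])

```text
time_s: 45.4
ee_pos: [0.4746, 0.2969, 0.0877]
eef_rot: [3.14, 0.005, 3.028]
force: [6.9, 2.1, 5.5]
grip_width: 0.0318
grip_force: 25.0
```

Request:
step_arm([
  {"dp": [0,0,0.06],"twist": 0},
  {"dp": [0,0,0.03],"twist": 0},
  {"dp": [0,0,0],"twist": 0},
])

```text
time_s: 45.7
ee_pos: [0.4753, 0.2969, 0.0852]
eef_rot: [3.139, 0.006, 3.028]
force: [8.4, -1.2, 13.4]
grip_width: 0.0315
grip_force: 25.0
```

Request:
step_arm([
  {"dp": [0,0,0],"twist": 0},
  {"dp": [0,0,0],"twist": 0},
  {"dp": [0,0,0],"twist": 0},
  {"dp": [0,0,-0.9],"twist": 0},
  {"dp": [0,0,-0.9],"twist": 0},
  {"dp": [0,0,-0.9],"twist": 0},
  {"dp": [0.9,0.3,0],"twist": 0},
  {"dp": [0.9,0.3,0],"twist": 0},
  {"dp": [0.9,0.3,0],"twist": 0},
  {"dp": [0.9,0.3,0],"twist": 0},
  {"dp": [0,0,0],"twist": 0},
  {"dp": [0,0,0],"twist": 0},
], gripper=0.3)

```text
time_s: 46.9
ee_pos: [0.3346, 0.3609, 0.191]
eef_rot: [-3.141, 0.0, 3.03]
force: [0.5, 1.1, 0.4]
grip_width: 0.0609
grip_force: 0.0
```

```bash
python3 - <<'E'
from h import *
p,d,c=cam("scene"); W=cloud(d,c)
m=(W[...,2]>.098)&(W[...,2]<.125)&(np.hypot(W[...,0]-.4745,W[...,1]-.295)<.04); q=W[m]
print('haspbar',len(q),q.min(0),q.max(0),q.mean(0),'before: max z .1158 mean [.4759 .2946 .1104]')
ex=np.array([.9936,-.113]);ey=np.array([.113,.9936])
q=(W[...,:2]-np.array([.5107,.2274])); X=q@ex;Y=q@ey
for a in (-.06,-.03,0,.03,.06):
    m=(abs(X-a)<.006)&(Y<-.07)&(Y>-.11)&(W[...,2]>.06); print(a,np.round(np.median(W[m][:,2]),4))
for g in [(.588,-.32),(.6256,-.265)]:
    m=(np.abs(W[...,2]-.038)<.004)&(np.hypot(W[...,0]-g[0],W[...,1]-g[1])<.028); q=W[m]; print(len(q))
print(ctrl.get_obs()['ee_pos'])
save(p,'final')
E
```

```text
haspbar 102 [0.46881521 0.27835425 0.09807528] [0.48443729 0.30964723 0.11222362] [0.47849454 0.29416689 0.1075444 ] before: max z .1158 mean [.4759 .2946 .1104]
-0.06 0.0786
-0.03 0.0803
0 0.0801
0.03 0.0804
0.06 0.0788
219
233
[0.33517296 0.36063372 0.1909554 ]
```

View pics/final.png

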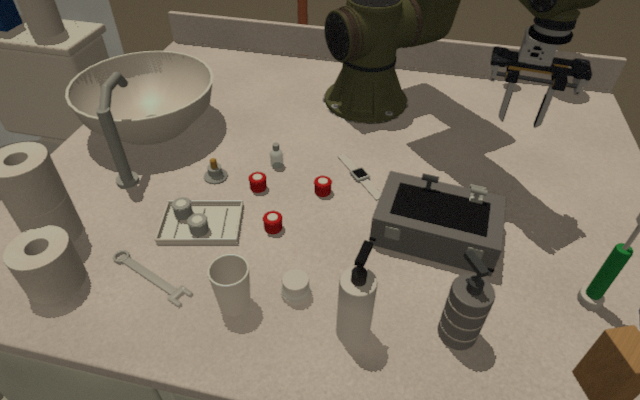

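The final view shows the lid shut and the hasp flat over the catch at (477,192), its bar 3 mm lower than at the start. Two knobs sit in the dish at (183,207) and (198,223), the reds are untouched and nothing has toppled.

```bash
python3 -c "
from station import ctrl
print(ctrl.hand_in())"
```

```text
the job is handed in; nothing more can be done
None
```

I handed the job in: the one knob that slid fully onto the stem is in the case, the two that did not are in the soap dish, the lid is shut with the hasp flat over the catch, and no bottle, jar or mug fell over.

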